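# Gauge the floating bush of a bonnet-hinge jig

### The arm

A 6-joint arm with a two-finger parallel gripper is mounted at the origin on the work surface. World frame = base frame: x ahead of the robot, y to its left, z up, the work surface at z = 0. Lengths are in m, angles in rad, forces in N, time in s.
With the tool pointing down it reaches from about 0.425 to 0.925 m from the base axis. Payload 12.5 kg.
Tool frame: the origin (TCP) lies at the very end of the fingers, on their centre line; the grasp point (between the pads) lies 19 mm behind it; z points along the fingers, y is the direction in which the jaws open and shut (so a half turn about z gives the same grasp; the last joint's range is limited). The gripper opens to 85 mm and grips with 20 to 120 N. Pads are 22 mm wide; open, the fingers measure 114 mm over their backs; the gripper's body (76 mm by 85 mm) begins 54 mm behind the grasp point. The pads swing forward as they close: fully open they stand 13 mm farther back than shut.
Start: joints at [-0.106, 0.491, 1.559, -0, 1.092, -0.106], TCP at [0.625, 0, 0.231] pointing down, gripper open.
Joint ranges: [-3.1, 3.1], [-0.84, 2.19], [0.05, 2.79], [-1.13, 4.28], [0.06, 2.93], [-2.69, 2.69]. Speed limits (rad/s): [2.22, 2.22, 2.79, 3.14, 3.14, 3.14].

### API

Orientations are given as a unit quaternion [w, x, y, z].
In Python, from station import bot gives the robot as it stands.
- The arm moves only by the tool carry_out, never from a script. Its argument "rows" is one flat list of numbers, 7 for each row, row after row: the opening, from 0 (shut) to 1 (fully open), then the shift along the tool's x, y, z in mm, then the turn, a rotation vector about the tool's x, y, z in degrees. In form: [jaw, tx, ty, tz, rx, ry, rz, jaw, tx, ty, tz, rx, ry, rz, ...]. A call has 1 to 10 rows; each row shifts and turns the commanded pose from where the row before left it, along the tool's axes as they then stand; what a row does not reach is not made up. A row lasts 1/10 s, in which the tool goes at most 50 mm and 8.59 degrees, less where a joint would pass 70% of its speed; a pose out of reach is approached as far as the arm can. A call is refused whole if a number of a shift passes 50 or a number of a turn 8.59, either way. A call with a gripper value outside its range is refused whole. The fingers move at their own pace and stop on an object; "newtons" is the grip in N (left out, the last holds). Time passes only in rows, so rows that do not move let the fingers close. It gives the time, the measured TCP pose, the force and the opening at its end, in the units of the state.
- bot.get_state(): the state, without advancing time (a new reading comes with each control period).
- bot.snapshot(name): name is "scene" or "side" or "wrist"; returns (picture, depth): 420x560x3 uint8, blue, green, red; 420x560 float32, m along the optical axis (not along the pixel's ray), 0 where there is no reading.
- bot.camera_model(name): a dict with "mtx" (3x3 intrinsics, pixels), "k1" (the pictures are not rectified: a ray, as slopes to the right and down, at radius r is drawn at 1 + k1 r^2 times it, then the intrinsics apply), "view" (4x4, takes a point from world to camera coordinates); the wrist camera has in their place "T_tool_cam" (4x4, takes a point from camera to tool coordinates, whose origin is the TCP and whose axes are the flange's). Camera axes: x right, y down, z forward; pixel columns grow to the right and rows downward; lengths in m; the calibration is good to about 2 mm. A picture is of the moment at which its call begins: read the wrist's pose just before it. camera_model takes no time and is no camera call.
- bot.job_done(): hands the job in, once; it reports no verdict.
Trained networks look in the newest picture that a camera, given by its name, has taken for a name from the list of things; names that differ only in an ending like _2 or _b are one class to them, and where a whole thing is asked for, a point or a joint stands for the part that bears it (a point fixed in the world has none). Each returns a list of dicts, best first, with "conf" (0 to 1); they miss things now and then, are a little off and sometimes report something else, mostly with a low value. They report only what shows in the picture. A call takes as long as a camera call. They do not tell look-alikes from the thing itself.
- bot.boxes_of(camera, target): "centre" ([column, row] in pixels, amid what is visible of it).
The state is a dict: "time": time; "joint_pos": joint angles; "joint_velocities": joint speeds; "tau": joint torques, N m; "tool_pos": TCP position; "ee_rot": TCP orientation; "ft_force": force on the tool from outside, world axes, zero at the start; "torque": the same for the moment, N m; "gripper_width": finger opening in m.
Only numpy, scipy, OpenCV 4.12 (cv2) and the standard library are available. Lean on these libraries where they do the work, as an engineer would, in place of code of your own. Each camera call takes 0.05 s, during which the arm holds its last target. There are 200 camera calls.

### The job

Check the bore of the bush in the hinge jig with the double-ended plug gauge from the cradle: slide the long GO end in until its collar bears on the bush and hold it there a moment, draw it out, then press the short NO-GO end against the bore so that only its small pilot nose enters and hold it for about a second to confirm that the shoulder is refused. Press lightly but definitely (about 5 to 15 N, never over 30 N), searching by feel because the bush floats from side to side. Then lay the gauge back in its cradle, let go, and leave the other things on the bench where they are.

Things in the scene. Friction and masses are not known exactly. Their poses are not given: they have to be found in the camera images.
- gauge_mid (a point): centre of the loose plug gauge (about 320 g, 136 mm long), at the middle of its handle. The gauge's axis is y; +y points to the GO end, x and z are square to the handle's faces. Handle: aluminium, square 26 x 26 mm, 80 mm long, two faces level and two upright as it lies. A steel collar 36 mm across and 4 mm thick caps each end of the handle (outer faces at y = +44 and -44 mm)
- go_collar (a point): point on the gauge's axis in the outer face of the collar at the GO end (y = +44 mm from gauge_mid); this face meets the bush when the GO plug is fully home
- go_tip (a point): end of the GO plug, on the axis (y = +74 mm from gauge_mid). The GO plug is the long slim one: 20.5 mm across and 30 mm long, its last 7 mm tapering to 18 mm
- nogo_tip (a point): end of the NO-GO plug's pilot nose, on the axis (y = -62 mm from gauge_mid). The NO-GO plug is the short thick one: 25 mm across and 13 mm long, with a stepped pilot nose on its end, 5 mm long and 18 mm across (15 mm at its very end). The shoulder that the bore refuses lies 5 mm behind this point
- jig_axis (a point): fixed nominal middle of the bore, 100 mm above the table. y runs along the bore (level, through, either end may be used), x level across it. The bush is a steel block 40 x 40 mm, 24 mm long (end faces at y = +12 and -12 mm), with a 22 mm bore and 1 mm chamfers. IT FLOATS in x: it stands up to 13 mm to either side of this point, unmeasured, and stays where left
- jig_saddle (a point): fixed point 60 mm below jig_axis, same axes, in the grey U-shaped saddle (88 mm wide in x, 16 mm thick in y, its two posts ending 22 mm above the bore's axis) on a dark base 130 x 90 x 12 mm. About 2 N sideways slides the bush in the U, so a plug nose within about 2.5 mm of the bore's centre centres it. It gives up to 4 mm up or down on rubber (2.5 N per mm), and is rigid along y
- cradle_axis (a point): fixed: where the gauge's centre lies at home in its wooden cradle, 55 mm above the table; y along the cradle. Base 70 x 120 x 10 mm; two notched uprights 8 mm thick, centred 32 mm either side in y (56 mm clear between them), carry the handle's underside 13 mm below the axis. Notches: about 32 mm wide at the bottom, flaring upward, walls ending 2 mm above the axis. The collars hang outside with 4 mm play
- sanding_block: bystander, not to be disturbed: black rubber sanding block, 70 x 35 x 30 mm
- tape_roll: bystander, not to be disturbed: roll of brown tape lying flat, 76 mm across, 22 mm high
- mallet: bystander, not to be disturbed: mallet with a wooden handle and a black head, lying
- spray_can: bystander, not to be disturbed: upright metal spray can, 56 mm across, 170 mm high
- cleaner: bystander, not to be disturbed: upright white cleaner bottle, 60 mm across, 190 mm high
- wrench: bystander, not to be disturbed: steel wrench, lying
- clip_tray: bystander, not to be disturbed: open steel tray, 100 x 150 x 30 mm
Things that resemble listed ones, but are neither listed nor needed, are in the scene too. Leave any black or orange look-alike of the part that bears gauge_mid alone.

How it is judged:
By the outcome, as a careful person would: the job done as asked, in the order asked, and still so for the second after the job is handed in, with the robot touching nothing.
It also fails if it takes over 72 s, if anything falls off the work surface, if the arm or the gripper's body presses on something with over 40 N, if the wrist force passes 120 N, or if a joint passes its speed limit or range.

## Working session

There is one attempt and no reset: what is moved stays moved. The work goes in short steps, Python scripts to look and compute and a tool call to move; the robot and the scene stay as the last step left them, time stands still between calls to the robot, and variables do not carry over. Pictures are saved under pics/ and viewed, about 8 in all and at most 12, crops included, and the job is handed in when it is done.

Besides the shell and the picture viewer there is one more tool, called after ">>>" in YAML: its name, and indented under it one key for each argument. carry_out: Moves the arm, as the interface text tells. Its arguments: {"type":"object","properties":{"rows":{"type":"array","items":{"type":"number"}},"newtons":{"type":"number"}},"required":["rows"]}

```bash
mkdir -p pics; ls
cat > h.py <<'E'
import numpy as np, cv2
from station import bot
from scipy.spatial.transform import Rotation as R
def tool():
    s=bot.get_state(); T=np.eye(4); q=s["ee_rot"]; T[:3,:3]=R.from_quat([q[1],q[2],q[3],q[0]]).as_matrix(); T[:3,3]=s["tool_pos"]; return T
def c2w(n,T=None):
    m=bot.camera_model(n)
    return np.linalg.inv(m["view"]) if n!="wrist" else (tool() if T is None else T)@m["T_tool_cam"]
def ray(n,px):
    m=bot.camera_model(n); k=m["k1"]; K=m["mtx"]
    u=np.linalg.solve(K,[px[0],px[1],1])[:2]; v=u.copy()
    for _ in range(20): v=u/(1+k*(v@v))
    return np.array([v[0],v[1],1])
def pw(n,px,d,T=None):
    return (c2w(n,T)@np.append(ray(n,px)*d,1))[:3]
def proj(n,P,T=None):
    m=bot.camera_model(n); p=np.linalg.inv(c2w(n,T))@np.append(P,1); v=p[:2]/p[2]; v=v*(1+m["k1"]*(v@v)); return (m["mtx"]@[v[0],v[1],1])[:2]
E
python3 - <<'E'
from h import *
ims=[]
for n in ("scene","side","wrist"):
    T=tool(); p,d=bot.snapshot(n); cv2.imwrite(f"pics/{n}0.png",p); np.save(f"{n}0.npy",d); ims.append(p)
    for t in ("gauge_mid","go_tip","nogo_tip","jig_axis","jig_saddle","cradle_axis"):
        for b in bot.boxes_of(n,t)[:4]:
            c=b["centre"]; z=d[int(c[1]),int(c[0])]
            print(n,t,np.round(c),round(b["conf"],2),np.round(pw(n,c,z,T),3))
cv2.imwrite("pics/a.png",cv2.resize(np.hstack(ims[:2]),(1120,420)))
print(bot.get_state())
for n in ("scene","side","wrist"): print(bot.camera_model(n))
E
```

```text
pics
scene gauge_mid [206. 252.] 0.94 [ 0.501 -0.208  0.069]
scene gauge_mid [182. 335.] 0.83 [ 0.591 -0.382  0.03 ]
scene gauge_mid [131. 261.] 0.59 [ 0.347 -0.314  0.031]
scene go_tip [213. 252.] 0.85 [ 0.508 -0.192  0.062]
scene go_tip [179. 333.] 0.85 [ 0.585 -0.384  0.035]
scene go_tip [127. 262.] 0.58 [ 0.341 -0.321  0.031]
scene go_tip [215. 274.] 0.56 [ 0.524 -0.212  0.01 ]
scene nogo_tip [182. 334.] 0.81 [ 0.588 -0.381  0.03 ]
scene nogo_tip [207. 252.] 0.66 [ 0.502 -0.205  0.068]
scene nogo_tip [133. 264.] 0.66 [ 0.352 -0.315  0.025]
scene nogo_tip [349. 238.] 0.34 [ 0.771 -0.02   0.126]
scene jig_axis [303. 179.] 0.68 [0.504 0.204 0.023]
scene jig_saddle [302. 175.] 0.92 [0.496 0.207 0.034]
scene cradle_axis [216. 270.] 0.72 [ 0.522 -0.203  0.013]
side gauge_mid [280. 343.] 0.79 [ 0.33  -0.318  0.028]
side gauge_mid [304. 261.] 0.65 [ 0.487 -0.194  0.071]
side gauge_mid [376. 309.] 0.58 [ 0.562 -0.382  0.028]
side go_tip [307. 265.] 0.93 [ 0.488 -0.206  0.066]
side go_tip [282. 342.] 0.87 [ 0.334 -0.318  0.031]
side go_tip [378. 306.] 0.65 [ 0.57  -0.379  0.03 ]
side nogo_
[... 2554 characters left out ...]
5, -0.64806295,  0.27143939],
       [ 0.38263435,  0.52309099, -0.7615555 ,  1.1059389 ],
       [ 0.        ,  0.        ,  0.        ,  1.        ]])}
{'mtx': array([[337.80344823,   0.        , 277.61823951],
       [  0.        , 337.80344823, 207.26811362],
       [  0.        ,   0.        ,   1.        ]]), 'k1': -0.04972534629423356, 'T_tool_cam': array([[-7.75404950e-04, -9.61315337e-01, -2.75449127e-01,
         6.88872017e-02],
       [ 9.99999542e-01, -8.99748231e-04,  3.25058856e-04,
        -3.28613910e-04],
       [-5.60318929e-04, -2.75448749e-01,  9.61315595e-01,
        -1.41193018e-01],
       [ 0.00000000e+00,  0.00000000e+00,  0.00000000e+00,
         1.00000000e+00]])}
```

View pics/scene0.png

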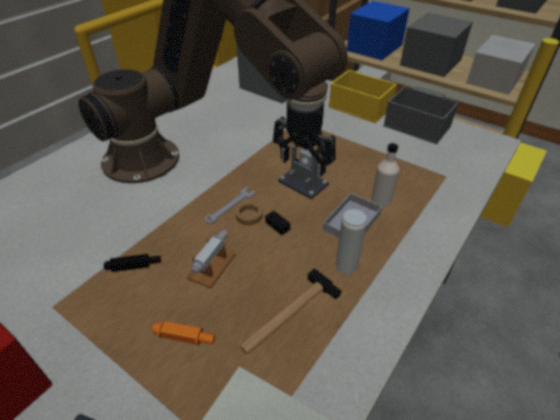

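View pics/side0.png

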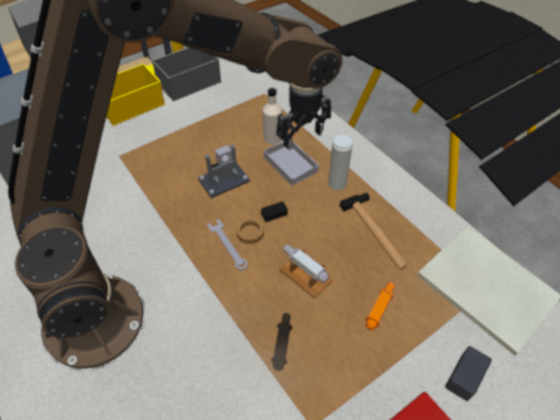

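Of the three candidates, the grey one at scene (206,252) and side (305,262) lies in the wooden cradle. It fits the aluminium and steel description. The orange one (182,335) and the black one (131,261) lie on the table and are look-alikes. The jig is at scene (303,178). Next I'll get rough poses from the depth already taken.

```bash
cat >> h.py <<'E'
def cloud(n,d,T=None):
    m=bot.camera_model(n); h,w=d.shape; uv=np.stack(np.meshgrid(np.arange(w),np.arange(h)),-1).reshape(-1,2)
    ok=d.ravel()>0; u=(uv-m["mtx"][:2,2])/m["mtx"][0,0]; v=u.copy()
    for _ in range(15): v=u/(1+m["k1"]*(v**2).sum(1,keepdims=True))
    P=np.c_[v,np.ones(len(v))]*d.ravel()[:,None]; M=c2w(n,T); return (P@M[:3,:3].T+M[:3,3])[ok], uv[ok]
def pca(P):
    c=np.median(P,0); w,v=np.linalg.eigh(np.cov((P-c)[:,:2].T)); return c,v[:,1],np.sqrt(w)
E
python3 - <<'E'
from h import *
for n in ("scene","side"):
    P,_=cloud(n,np.load(n+"0.npy"))
    for nm,c,z0,z1,r in (("gauge",(.505,-.2),.045,.09,.1),("cradbase",(.505,-.2),.006,.014,.08),("jigtop",(.505,.2),.06,.14,.1),("jigbase",(.505,.2),.008,.016,.09)):
        Q=P[(np.hypot(P[:,0]-c[0],P[:,1]-c[1])<r)&(P[:,2]>z0)&(P[:,2]<z1)]
        if len(Q)<5: print(n,nm,len(Q)); continue
        m,a,w=pca(Q); print(n,nm,len(Q),m.round(3),"deg",np.degrees(np.arctan2(a[1],a[0])).round(1),w.round(4),Q.min(0).round(3),Q.max(0).round(3), cv2.minAreaRect(Q[:,:2].astype(np.float32)))
E
```

```text
scene gauge 686 [ 0.501 -0.2    0.066] deg 100.0 [0.0096 0.0371] [ 0.463 -0.259  0.045] [ 0.527 -0.122  0.076] ((0.4933421015739441, -0.19046726822853088), (0.052762411534786224, 0.1377263218164444), 11.069823265075684)
scene cradbase 603 [ 0.512 -0.204  0.01 ] deg 86.5 [0.0157 0.0367] [ 0.469 -0.258  0.006] [ 0.539 -0.129  0.014] ((0.4959354102611542, -0.19244185090065002), (0.07020678371191025, 0.12207604199647903), 9.197733879089355)
scene jigtop 463 [0.501 0.204 0.093] deg 173.7 [0.0048 0.0273] [0.454 0.195 0.06 ] [0.543 0.224 0.124] ((0.49898383021354675, 0.20788083970546722), (0.022667059674859047, 0.08990883082151413), 81.68863677978516)
scene jigbase 450 [0.52  0.189 0.013] deg -166.0 [0.0214 0.0411] [0.432 0.161 0.008] [0.566 0.254 0.016] ((0.4993608891963959, 0.20959147810935974), (0.0927366390824318, 0.13223491609096527), 87.1281509399414)
side gauge 696 [ 0.49  -0.201  0.065] deg 100.9 [0.0099 0.0368] [ 0.462 -0.262  0.045] [ 0.527 -0.125  0.075] ((0.4934520125389099, -0.1930338740348816), (0.05275431647896767, 0.1370386779308319), 10.985135078430176)
side cradbase 569 [ 0.478 -0.206  0.009] deg 109.6 [0.0141 0.0362] [ 0.45  -0.261  0.006] [ 0.538 -0.138  0.014] ((0.49276024103164673, -0.1962887942790985), (0.07017775624990463, 0.12172248214483261), 10.99220085144043)
side jigtop 495 [0.499 0.201 0.092] deg 175.5 [0.0061 0.0255] [0.452 0.19  0.06 ] [0.542 0.222 0.123] ((0.4971677362918854, 0.2069658786058426), (0.030099334195256233, 0.08903533220291138), 85.85348510742188)
side jigbase 421 [0.48  0.185 0.01 ] deg 164.3 [0.0225 0.0407] [0.427 0.132 0.008] [0.561 0.257 0.016] ((0.49373501539230347, 0.1891648769378662), (0.12322303652763367, 0.12923425436019897), 84.3991928100586)
```

>>> carry_out:
  rows: [1, -32, -22, 8.5, 0, 0, 0, 1, -32, -22, 8.5, 0, 0, 0, 1, -32, -22, 8.5, 0, 0, 0, 1, -32, -22, 8.5, 0, 0, 0, 1, -32, -22, 8.5, 0, 0, 0, 1, -32, -22, 8.5, 0, 0, 0, 1, 0, 0, 0, 0, 0, -5.3, 1, 0, 0, 0, 0, 0, -5.2, 1, 0, 0, 0, 0, 0, 0]

```text
time: 1.95
tool_pos: [0.4929, -0.1923, 0.1804]
ee_rot: [0.0, 0.639, 0.769, 0.0]
ft_force: [-0.6, -0.2, 0.0]
gripper_width: 0.0854
```

Run:
```python
from h import *
T=tool(); p,d=bot.snapshot("wrist"); cv2.imwrite("pics/w1.png",p); np.save("w1.npy",d); np.save("T1.npy",T); print(T.round(4))
P,uv=cloud("wrist",d,T)
c=np.array([.4935,-.192])
Q=P[(np.hypot(*(P[:,:2]-c).T)<.1)&(P[:,2]>.05)&(P[:,2]<.09)]
m,a,w=pca(Q); print(len(Q),m,np.degrees(np.arctan2(a[1],a[0])),cv2.minAreaRect(Q[:,:2].astype(np.float32)))
# handle top: flat z
print(np.histogram(Q[:,2],bins=12))
H=Q[(Q[:,2]>.064)&(Q[:,2]<.0705)]
m,a,w=pca(H);a=a*np.sign(a[1]);print("H",len(H),m,np.degrees(np.arctan2(a[1],a[0])))
t=(Q[:,:2]-c)@a; s=(Q[:,:2]-c)@np.array([a[1],-a[0]])
for b in np.arange(-.08,.08,.004):
    k=(t>=b)&(t<b+.004)
    if k.sum()>3: print(round(b,3),k.sum(),"z",Q[k,2].max().round(4),"s",s[k].min().round(4),s[k].max().round(4))
```

```text
[[-1.828e-01  9.831e-01  2.000e-04  4.929e-01]
 [ 9.831e-01  1.828e-01 -1.000e-04 -1.923e-01]
 [-1.000e-04  2.000e-04 -1.000e+00  1.804e-01]
 [ 0.000e+00  0.000e+00  0.000e+00  1.000e+00]]
5593 [ 0.49314259 -0.18775794  0.06629779] 100.48942883295211 ((0.4946262240409851, -0.19321295619010925), (0.053317323327064514, 0.1357869654893875), 11.15882682800293)
(array([  74,  114,  244,  150,  160,  321,  565,  383, 2784,  557,  142,
         99]), array([0.05000634, 0.05194164, 0.05387694, 0.05581223, 0.05774753,
       0.05968283, 0.06161813, 0.06355343, 0.06548873, 0.06742402,
       0.06935932, 0.07129462, 0.07322992]))
H 3705 [ 0.49555545 -0.19802042  0.06671706] 100.46496727019985
-0.072 11 z 0.0628 s -0.0076 0.0062
-0.068 43 z 0.0666 s -0.0083 0.0123
-0.064 120 z 0.067 s -0.011 0.0123
-0.06 120 z 0.0673 s -0.011 0.0122
-0.056 44 z 0.0668 s -0.0091 0.0111
-0.052 160 z 0.0732 s -0.0168 0.018
-0.048 263 z 0.0723 s -0.0172 0.0183
-0.044 153 z 0.0681 s -0.0244 0.0274
-0.04 230 z 0.0686 s -0.0253 0.0274
-0.036 241 z 0.0683 s -0.0253 0.0273
-0.032 155 z 0.0684 s -0.0232 0.013
-0.028 150 z 0.0682 s -0.012 0.013
-0.024 143 z 0.0688 s -0.0119 0.0129
-0.02 154 z 0.068 s -0.0119 0.0128
-0.016 154 z 0.0689 s -0.0119 0.0128
-0.012 160 z 0.0684 s -0.0118 0.0136
-0.008 160 z 0.0686 s -0.0118 0.0135
-0.004 156 z 0.0683 s -0.0118 0.0134
0.0 172 z 0.0687 s -0.0117 0.0133
0.004 165 z 0.0688 s -0.0124 0.0133
0.008 170 z 0.0687 s -0.0125 0.0133
0.012 176 z 0.0687 s -0.0124 0.0132
0.016 175 z 0.0685 s -0.0123 0.0131
0.02 177 z 0.0686 s -0.0254 0.0272
0.024 269 z 0.0684 s -0.0255 0.0272
0.028 288 z 0.0687 s -0.0261 0.0271
0.032 213 z 0.0729 s -0.0173 0.0179
0.036 239 z 0.0732 s -0.0173 0.0181
0.04 135 z 0.0651 s -0.0094 0.0102
0.044 134 z 0.0646 s -0.0094 0.0102
0.048 147 z 0.0653 s -0.0093 0.01
0.052 135 z 0.0648 s -0.0093 0.0109
0.056 158 z 0.0647 s -0.0093 0.0109
0.06 126 z 0.0645 s -0.0092 0.01
0.064 97 z 0.0646 s -0.0085 0.01
```

View pics/w1.png

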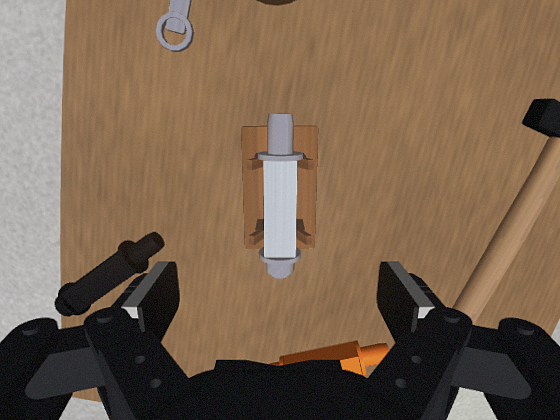

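The picture shows the grey gauge in its cradle. The slim, long GO end is up at (281,118), which is tool +x. The thick NO-GO end is at (280,272). Measured middle is about (0.495, -0.198), axis height about 54.5 mm, axis at 100.5°. The uprights are centred on the same point.

>>> carry_out:
  rows: [0.85, -3, 1.3, 32, 0, 0, 0, 0.85, -3.3, 0, 32, 0, 0, 0, 0.85, 0, 0, 32, 0, 0, 0, 0.85, 0, 0, 32, 0, 0, 0, 0.85, 0, 0, 18, 0, 0, 0, 0.85, 0, 0, 0, 0, 0, 0, 0, 0, 0, 0, 0, 0, 0, 0, 0, 0, 0, 0, 0, 0, 0, 0, 0, 0, 0, 0, 0, 0, 0, 0, 0, 0, 0, 0]
  newtons: 80

```text
time: 3.0
tool_pos: [0.4959, -0.1981, 0.0356]
ee_rot: [0.001, 0.64, 0.769, 0.0]
ft_force: [-1.4, 1.4, 8.0]
gripper_width: 0.0248
```

>>> carry_out:
  rows: [0, 0, 0, -12, 0, 0, 0, 0, 0, 0, -33, 0, 0, 0, 0, 0, 0, -40, 0, 0, 0, 0, 0, 0, -40, 0, 0, 0, 0, 0, 0, -23, 0, 0, 0, 0, 0, 0, 0, 0, 0, 0]

```text
time: 3.6
tool_pos: [0.4963, -0.1984, 0.1863]
ee_rot: [0.003, 0.639, 0.769, 0.001]
ft_force: [0.5, 0.6, -3.0]
gripper_width: 0.0248
```

>>> carry_out:
  rows: [0, 25, 5, 0, 0, 0, 0, 0, 41, 8, 0, 0, 0, 0, 0, 41, 8, 0, 0, 0, 0, 0, 41, 8, 0, 0, 0, 0, 0, 41, 8, 0, 0, 0, 0, 0, 41, 8, 0, 0, 0, 0, 0, 36, 7, 0, 0, 0, 0, 0, 19, 3, 0, 0, 0, 5.3, 0, 0, 0, 0, 0, 0, 5.2, 0, 0, 0, 0, 0, 0, 0]

```text
time: 4.6
tool_pos: [0.4969, 0.0929, 0.1816]
ee_rot: [-0.0, 0.707, 0.707, -0.001]
ft_force: [0.7, -0.3, -1.9]
gripper_width: 0.0248
```

Run:
```python
from h import *
T=tool(); p,d=bot.snapshot("wrist"); cv2.imwrite("pics/w2.png",p); np.save("w2.npy",d); np.save("T2.npy",T); print(T.round(4), bot.get_state()["ft_force"])
P,uv=cloud("wrist",d,T)
Q=P[(abs(P[:,0]-.498)<.1)&(P[:,1]>.1)&(P[:,1]<.32)]
for nm,a,b in (("base",.008,.016),("posts",.117,.127),("bushtop",.112,.127)):
    H=Q[(Q[:,2]>a)&(Q[:,2]<b)&(Q[:,1]>.13)]
    if len(H)>5: print(nm,len(H),cv2.minAreaRect(H[:,:2].astype(np.float32)),H.min(0),H.max(0),np.median(H[:,2]))
```

```text
[[ 1.000e-04  1.000e+00 -1.500e-03  4.969e-01]
 [ 1.000e+00 -1.000e-04 -1.000e-04  9.290e-02]
 [-1.000e-04 -1.500e-03 -1.000e+00  1.816e-01]
 [ 0.000e+00  0.000e+00  0.000e+00  1.000e+00]] [ 0.06665103 -0.92085784 -2.85072795]
base 6863 ((0.4982703626155853, 0.20855973660945892), (0.089812271296978, 0.13021360337734222), 86.1928939819336) [0.43066292 0.1600096  0.00802472] [0.56516335 0.2527198  0.0159974 ] 0.010568333715438694
posts 4347 ((0.4980487525463104, 0.2085191160440445), (0.024692703038454056, 0.08832267671823502), 85.8460464477539) [0.45363418 0.19441761 0.11700017] [0.54208387 0.22092352 0.12273037] 0.11845617150819665
bushtop 4785 ((0.498048335313797, 0.20851317048072815), (0.02470461092889309, 0.08832267671823502), 85.8460464477539) [0.45363418 0.19437764 0.11205567] [0.54208387 0.22105223 0.12273037] 0.11833736016642155
```

View pics/w2.png

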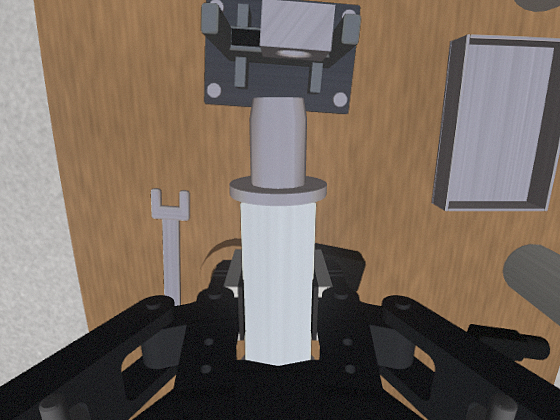

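The jig base is at the top of the picture, with the bush at (297,25), right of centre in its U. The gauge is held straight, with the GO plug at (278,100). Next I'll measure the bush offset and the gauge in the hand.

Run:
```python
from h import *
T=np.load("T2.npy"); d=np.load("w2.npy"); P,uv=cloud("wrist",d,T)
c=np.array([.4981,.2085]); th=np.radians(86.0); a=np.array([np.cos(th),np.sin(th)]); b=np.array([a[1],-a[0]])
t=(P[:,:2]-c)@a; s=(P[:,:2]-c)@b; z=P[:,2]
for lo,hi in ((-.016,-.012),(-.012,-.009),(-.009,-.007),(-.006,0),(0,.006),(.009,.012)):
    k=(t>lo)&(t<hi)&(abs(s)<.06)&(z>.114)&(z<.13)
    if k.any():
        hs=np.histogram(s[k],bins=np.arange(-.046,.047,.004))[0]
        print(lo,k.sum(),s[k].min().round(4),s[k].max().round(4),np.median(z[k]).round(4),hs)
k=(abs(s)<.05)&(z>.07)&(z<.117)&(t<-.005)&(t>-.03)
print("front face t",np.percentile(t[k],[5,50,95]),s[k].min(),s[k].max())
# gauge in hand, tool frame
Ti=np.linalg.inv(T); G=P@Ti[:3,:3].T+Ti[:3,3]
g=G[(abs(G[:,1])<.03)&(G[:,2]<.0)&(G[:,2]>-.05)&(G[:,0]>-.03)&(G[:,0]<.12)]
for x0 in np.arange(-.02,.09,.005):
    k=(g[:,0]>=x0)&(g[:,0]<x0+.005)
    if k.sum()>5: print(x0.round(3),k.sum(),"y",g[k,1].min().round(4),g[k,1].max().round(4),"top",np.percentile(g[k,2],2).round(4))
print(g[:,0].max())
```

```text
-0.016 64 -0.0107 0.0287 0.1163 [ 0  0  0  0  0  0  0  0  1  4  4  8  6  7 10  5  7  7  5  0  0  0  0]
-0.012 436 -0.0112 0.0289 0.118 [ 0  0  0  0  0  0  0  0 10 48 43 40 43 44 43 47 45 43 30  0  0  0  0]
-0.009 373 -0.0433 0.0432 0.1181 [ 8 24 19  0  0  0  0  0  8 28 25 27 27 29 26 26 26 27 19  0 25 24  5]
-0.006 1288 -0.0442 0.0441 0.1186 [ 35  84 101   5   0   0   0   0  22  86  84  80  83  80  83  83  87  84
  64  17  93  83  34]
0 1302 -0.0439 0.044 0.1186 [ 28  87 101   6   0   0   0   0  24  83  87  87  86  86  83  87  80  82
  64  13  94  88  36]
0.009 426 -0.0108 0.0289 0.1181 [ 0  0  0  0  0  0  0  0 12 37 45 41 41 41 47 44 42 43 33  0  0  0  0]
front face t [-0.01212799 -0.00893722 -0.00569448] -0.043502227730355496 0.043162817918523645
-0.02 705 y -0.0135 0.0128 top -0.0321
-0.015 808 y -0.0154 0.0145 top -0.0366
-0.01 997 y -0.0149 0.0141 top -0.0454
-0.005 1034 y -0.015 0.0143 top -0.0448
0.0 1078 y -0.0149 0.0141 top -0.0443
0.005 2649 y -0.03 0.03 top -0.0487
0.01 2769 y -0.0265 0.0263 top -0.0496
0.015 917 y -0.0131 0.0128 top -0.0322
0.02 965 y -0.0134 0.0127 top -0.0321
0.025 996 y -0.0133 0.0126 top -0.0322
0.03 1038 y -0.0134 0.0127 top -0.0321
0.035 919 y -0.0173 0.0175 top -0.036
0.04 2013 y -0.018 0.0175 top -0.0364
0.045 799 y -0.0105 0.0099 top -0.0288
0.05 814 y -0.0104 0.0097 top -0.0288
0.055 841 y -0.0102 0.01 top -0.0288
0.06 865 y -0.0105 0.0099 top -0.0289
0.065 884 y -0.0105 0.0098 top -0.0286
0.07 579 y -0.0096 0.0093 top -0.0279
0.07342458636479549
```

Bush centre is +8.9 mm off nominal, at world (0.507, 0.208). The bore runs at 86°. The gauge axis is 19 mm above the TCP and centred in the jaws. I'll approach to about 15 mm before the bore.

>>> carry_out:
  rows: [0, 7, 1.7, 35, 0, 0, 0, 0, 7, 1.7, 35, 0, 0, 0, 0, 0, 0, 25, 0, 0, 4, 0, 0, 0, 6.5, 0, 0, 0, 0, 0, 0, 0, 0, 0, 0, 0, 0, 0, 0, 0, 0, 0]

```text
time: 5.25
tool_pos: [0.5015, 0.106, 0.0817]
ee_rot: [0.0, 0.731, 0.683, 0.0]
ft_force: [1.0, -0.2, -2.1]
gripper_width: 0.0251
```

```bash
cat > rel.py <<'E'
from h import *
T=tool(); s=bot.get_state()
c=np.array([.4981,.2085]); th=np.radians(86.0); a=np.array([np.cos(th),np.sin(th)]); b=np.array([a[1],-a[0]])
p=T[:2,3]-c
print("t",(p@a*1e3).round(2),"s",(p@b*1e3).round(2),"z",(T[2,3]*1e3).round(2),"yaw",np.degrees(np.arctan2(T[1,0],T[0,0])).round(2),"tilt",(T[2,:2]*57.3).round(2))
f=s["ft_force"]; print("F along",(f[:2]@a).round(2),"across",(f[:2]@b).round(2),"z",f[2].round(2),"M",s["torque"].round(2),"w",s["gripper_width"],"time",s["time"])
E
python3 - <<'E'
from rel import *
p,d=bot.snapshot("wrist"); P,uv=cloud("wrist",d,T)
q=np.linalg.inv(T); G=P@q[:3,:3].T+q[:3,3]
t=(P[:,:2]-c)@a; s=(P[:,:2]-c)@b
k=(abs(t)<.012)&(abs(s)<.05)&(P[:,2]>.112)&(P[:,2]<.13)
k2=k&(abs(t)>.009); print("bush s",s[k2].min(),s[k2].max(),"z",np.median(P[k2,2]))
g=(abs(G[:,1])<.012)&(G[:,0]>.048)&(G[:,0]<.066)&(G[:,2]<-.01)
print("plug top z",np.percentile(P[g,2],98), "s",s[g].min(),s[g].max(), "tip t",t[(abs(G[:,1])<.012)&(G[:,2]<-.01)&(t<-.015)].max())
E
```

```text
t -102.03 s 10.56 z 81.73 yaw 86.09 tilt [0.01 0.07]
F along -0.16 across 1.05 z -2.13 M [-0.04  0.04  0.03] w 0.02508776094982085 time 5.25
bush s -0.011252627920393466 0.02906934685826089 z 0.11786390581597644
plug top z 0.11058021269154887 s -6.388821552212118e-05 0.02047823811499895 tip t -0.028608724148673905
```

>>> carry_out:
  rows: [0, 2, -1.3, 1.2, 0, 0, 0, 0, 6, 0, 0, 0, 0, 0, 0, 5, 0, 0, 0, 0, 0, 0, 3, 0, 0, 0, 0, 0, 0, 3, 0, 0, 0, 0, 0]

```text
time: 5.8
tool_pos: [0.501, 0.1258, 0.0797]
ee_rot: [0.0, 0.731, 0.682, 0.0]
ft_force: [-0.1, -0.6, -3.2]
gripper_width: 0.025
```

```bash
python3 rel.py
```

```text
t -82.27 s 8.7 z 79.69 yaw 86.03 tilt [0.   0.01]
F along -0.62 across -0.05 z -3.23 M [-0.04 -0.02  0.03] w 0.02499748220848574 time 5.8
```

>>> carry_out:
  rows: [0, 2, 0, 0, 0, 0, 0, 0, 2, 0, 0, 0, 0, 0]

```text
time: 6.0
tool_pos: [0.5013, 0.1296, 0.0796]
ee_rot: [0.0, 0.731, 0.682, -0.0]
ft_force: [1.1, 0.4, -3.2]
gripper_width: 0.0251
```

```bash
python3 rel.py
```

```text
t -78.53 s 8.68 z 79.57 yaw 86.01 tilt [-0. -0.]
F along 0.43 across 1.04 z -3.18 M [ 0.   -0.04 -0.  ] w 0.025102733996035718 time 6.0
```

The tip is about 7 mm inside with no force, so I'll carry on.

>>> carry_out:
  rows: [0, 4, 0, 0, 0, 0, 0, 0, 4, 0, 0, 0, 0, 0, 0, 4, 0, 0, 0, 0, 0, 0, 3, 0, 0, 0, 0, 0, 0, 2, 0, 0, 0, 0, 0]

```text
time: 6.5
tool_pos: [0.5025, 0.1466, 0.0796]
ee_rot: [0.0, 0.731, 0.682, 0.0]
ft_force: [0.9, -0.3, -3.0]
gripper_width: 0.0248
```

```bash
python3 rel.py
```

```text
t -61.41 s 8.7 z 79.61 yaw 86.01 tilt [0.   0.01]
F along -0.27 across 0.9 z -3.02 M [-0.01  0.01  0.01] w 0.024773723246950874 time 6.5
```

>>> carry_out:
  rows: [0, 1.5, 0, 0, 0, 0, 0, 0, 1, 0, 0, 0, 0, 0, 0, 0, 0, 0, 0, 0, 0]

```text
time: 6.8
tool_pos: [0.5027, 0.1489, 0.0796]
ee_rot: [0.0, 0.731, 0.682, 0.0]
ft_force: [-0.2, 0.1, -2.4]
gripper_width: 0.025
```

```bash
python3 rel.py
```

```text
t -59.17 s 8.72 z 79.62 yaw 86.0 tilt [0.   0.01]
F along 0.06 across -0.17 z -2.45 M [-0.03 -0.02 -0.  ] w 0.02495049342940687 time 6.8
```

>>> carry_out:
  rows: [0, 1, 0, 0, 0, 0, 0, 0, 0.8, 0, 0, 0, 0, 0, 0, 0, 0, 0, 0, 0, 0]

```text
time: 7.1
tool_pos: [0.5028, 0.1506, 0.0796]
ee_rot: [0.0, 0.731, 0.682, 0.0]
ft_force: [-0.1, 0.1, -2.9]
gripper_width: 0.0251
```

>>> carry_out:
  rows: [0, 0.7, 0, 0, 0, 0, 0, 0, 0, 0, 0, 0, 0, 0]

```text
time: 7.3
tool_pos: [0.5028, 0.1513, 0.0796]
ee_rot: [0.0, 0.731, 0.682, 0.0]
ft_force: [-0.2, -0.2, -3.1]
gripper_width: 0.025
```

>>> carry_out:
  rows: [0, 0.5, 0, 0, 0, 0, 0, 0, 0, 0, 0, 0, 0, 0]

```text
time: 7.5
tool_pos: [0.5029, 0.1518, 0.0796]
ee_rot: [0.0, 0.731, 0.682, 0.0]
ft_force: [-0.2, 0.1, -2.5]
gripper_width: 0.0248
```

```bash
python3 rel.py
```

```text
t -56.19 s 8.72 z 79.62 yaw 86.0 tilt [0.   0.01]
F along 0.12 across -0.17 z -2.52 M [ 0.02 -0.    0.04] w 0.024792418857863326 time 7.5
```

>>> carry_out:
  rows: [0, 0.4, 0, 0, 0, 0, 0, 0, 0, 0, 0, 0, 0, 0]

```text
time: 7.7
tool_pos: [0.5029, 0.1522, 0.0796]
ee_rot: [0.0, 0.731, 0.682, 0.0]
ft_force: [0.2, 1.2, -2.5]
gripper_width: 0.025
```

>>> carry_out:
  rows: [0, 0.4, 0, 0, 0, 0, 0, 0, 0, 0, 0, 0, 0, 0]

```text
time: 7.9
tool_pos: [0.5029, 0.1526, 0.0796]
ee_rot: [0.0, 0.731, 0.682, 0.0]
ft_force: [0.6, 1.0, -2.8]
gripper_width: 0.0249
```

>>> carry_out:
  rows: [0, 0.4, 0, 0, 0, 0, 0, 0, 0, 0, 0, 0, 0, 0]

```text
time: 8.1
tool_pos: [0.503, 0.153, 0.0796]
ee_rot: [0.0, 0.731, 0.682, 0.0]
ft_force: [0.4, 0.4, -2.6]
gripper_width: 0.0248
```

>>> carry_out:
  rows: [0, 0.4, 0, 0, 0, 0, 0, 0, 0, 0, 0, 0, 0, 0]

```text
time: 8.3
tool_pos: [0.503, 0.1531, 0.0796]
ee_rot: [0.0, 0.731, 0.682, -0.0]
ft_force: [0.1, -4.2, -2.4]
gripper_width: 0.0251
```

>>> carry_out:
  rows: [0, 0.4, 0, 0, 0, 0, 0, 0, 0, 0, 0, 0, 0, 0]

```text
time: 8.5
tool_pos: [0.5029, 0.1532, 0.0796]
ee_rot: [0.0, 0.731, 0.682, -0.0]
ft_force: [0.8, -7.1, -2.6]
gripper_width: 0.0254
```

>>> carry_out:
  rows: [0, 0.4, 0, 0, 0, 0, 0, 0, 0, 0, 0, 0, 0, 0]

```text
time: 8.7
tool_pos: [0.5029, 0.1532, 0.0795]
ee_rot: [0.0, 0.731, 0.682, -0.001]
ft_force: [0.0, -11.9, -2.0]
gripper_width: 0.0248
```

The collar bears on the bush at about 12 N. I'll hold it there.

>>> carry_out:
  rows: [0, 0, 0, 0, 0, 0, 0, 0, 0, 0, 0, 0, 0, 0, 0, 0, 0, 0, 0, 0, 0, 0, 0, 0, 0, 0, 0, 0, 0, 0, 0, 0, 0, 0, 0, 0, 0, 0, 0, 0, 0, 0, 0, 0, 0, 0, 0, 0, 0, 0, 0, 0, 0, 0, 0, 0, 0, 0, 0, 0, 0, 0, 0, 0, 0, 0, 0, 0, 0, 0]

```text
time: 9.7
tool_pos: [0.503, 0.1532, 0.0795]
ee_rot: [0.0, 0.731, 0.682, -0.001]
ft_force: [-0.1, -11.5, -3.1]
gripper_width: 0.0256
```

```bash
python3 rel.py; python3 -c "
from h import *
p,d=bot.snapshot('wrist'); cv2.imwrite('pics/w3.png',p)"
```

```text
t -54.82 s 8.71 z 79.53 yaw 86.0 tilt [-0.07 -0.02]
F along -11.51 across 0.73 z -3.13 M [-1.75 -0.06 -0.03] w 0.0255877828418788 time 9.7
```

View pics/w3.png

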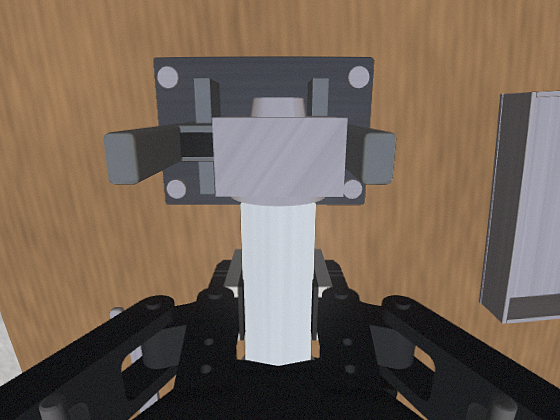

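The GO plug is fully home: its end shows beyond the bush at (278,107), the collar is against the face, and the force held at 11.5 N. I'll draw it out, lift over the jig and go to the far side for NO-GO.

>>> carry_out:
  rows: [0, -3, 0, 0, 0, 0, 0, 0, -8, 0, 0, 0, 0, 0, 0, -13, 0, 0, 0, 0, 0, 0, -13, 0, 0, 0, 0, 0, 0, -13, 0, 0, 0, 0, 0, 0, 0, 0, -30, 0, 0, 0, 0, 0, 0, -35, 0, 0, 0, 0, 0, 0, -30, 0, 0, 0, 0, 0, 0, 0, 0, 0, 0]

```text
time: 10.65
tool_pos: [0.5009, 0.1036, 0.178]
ee_rot: [0.002, 0.732, 0.682, 0.002]
ft_force: [-0.4, 0.0, -3.0]
gripper_width: 0.0249
```

>>> carry_out:
  rows: [0, 22, 0, 0, 0, 0, 0, 0, 38, 0, 0, 0, 0, 0, 0, 38, 0, 0, 0, 0, 0, 0, 38, 0, 0, 0, 0, 0, 0, 36, 0, 0, 0, 0, 0, 0, 19, 0, 0, 0, 0, 0, 0, 0, 0, 0, 0, 0, 0, 0, 0, 0, 0, 0, 0, 0]

```text
time: 11.45
tool_pos: [0.5126, 0.2941, 0.1737]
ee_rot: [-0.0, 0.731, 0.682, -0.001]
ft_force: [0.6, -0.3, -3.5]
gripper_width: 0.0247
```

```bash
python3 rel.py
```

```text
t 86.35 s 8.47 z 173.71 yaw 86.02 tilt [-0.05 -0.07]
F along -0.3 across 0.65 z -3.49 M [ 0.02 -0.06 -0.02] w 0.024724335606279988 time 11.45
```

>>> carry_out:
  rows: [0, 0, 0.3, 25, 0, 0, 0, 0, 0, 0, 35, 0, 0, 0, 0, 0, 0, 25, 0, 0, 0, 0, 0, 0, 9, 0, 0, 0, 0, 0, 0, 0, 0, 0, 0, 0]

```text
validation failed for argument at $.ro...
```

```bash
python3 rel.py
python3 - <<'E'
from rel import *
for n in ("scene","side"):
    p,d=bot.snapshot(n); q=proj(n,np.array([.51,.24,.1])).astype(int); print(q)
    x,y=np.clip(q[0]-70,0,419),np.clip(q[1]-55,0,309)
    cv2.imwrite(f"pics/j_{n}.png",cv2.resize(p[y:y+105,x:x+140],None,fx=3.5,fy=3.5,interpolation=cv2.INTER_CUBIC))
cv2.imwrite("pics/j.png",cv2.resize(np.hstack([cv2.imread(f"pics/j_{n}.png") for n in ("scene","side")]),(800,300)))
E
```

```text
t 86.35 s 8.47 z 173.71 yaw 86.02 tilt [-0.05 -0.07]
F along -0.3 across 0.65 z -3.49 M [ 0.02 -0.06 -0.02] w 0.024724335606279988 time 11.45
t 86.35 s 8.47 z 173.71 yaw 86.02 tilt [-0.05 -0.07]
F along -0.3 across 0.65 z -3.49 M [ 0.02 -0.06 -0.02] w 0.024724335606279988 time 11.45
[312 153]
[218 147]
```

View pics/j.png

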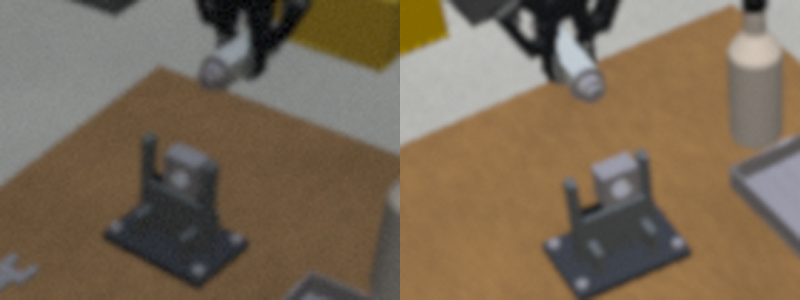

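The call was refused because I miscounted its numbers, so nothing moved. The picture shows the gauge held beyond and above the jig, with the NO-GO end facing it and the area below clear. I'll resend the move.

>>> carry_out:
  rows: [0, 0, 0.3, 25, 0, 0, 0, 0, 0, 0, 35, 0, 0, 0, 0, 0, 0, 25, 0, 0, 0, 0, 0, 0, 9, 0, 0, 0, 0, 0, 0, 0, 0, 0, 0]

```text
time: 12.05
tool_pos: [0.5131, 0.2939, 0.0799]
ee_rot: [-0.0, 0.732, 0.682, -0.001]
ft_force: [0.6, -0.6, -3.0]
gripper_width: 0.0249
```

```bash
python3 rel.py
python3 - <<'E'
from rel import *
for n in ("scene","side"):
    p,d=bot.snapshot(n); P,uv=cloud(n,d)
    t=(P[:,:2]-c)@a; s=(P[:,:2]-c)@b
    k=(abs(t)<.013)&(abs(s)<.05)&(P[:,2]>.112)&(P[:,2]<.13)
    print(n,np.histogram(s[k],bins=np.arange(-.046,.047,.004))[0])
E
```

```text
t 86.23 s 8.98 z 79.91 yaw 85.94 tilt [-0.05 -0.09]
F along -0.51 across 0.62 z -3.0 M [-0.07 -0.02 -0.01] w 0.024891375978480627 time 12.05
t 86.23 s 8.98 z 79.91 yaw 85.94 tilt [-0.05 -0.09]
F along -0.51 across 0.62 z -3.0 M [-0.07 -0.02 -0.01] w 0.024891375978480627 time 12.05
scene [ 5  7 12  2  0  0  0  0  3 10  8  9  7  8 10  8  9 11 12  2  6  8 11]
side [11  8  7  0  0  0  0  0  6  8 10 11  7  9  9  7 11  8  1 11  5  5  0]
```

>>> carry_out:
  rows: [0, -4, 0, 0, 0, 0, 0, 0, -4, 0, 0, 0, 0, 0, 0, -2, 0, 0, 0, 0, 0, 0, 0, 0, 0, 0, 0, 0]

```text
time: 12.55
tool_pos: [0.5126, 0.2845, 0.081]
ee_rot: [0.0, 0.731, 0.682, 0.0]
ft_force: [0.6, -0.1, -1.9]
gripper_width: 0.0251
```

>>> carry_out:
  rows: [0, -1, 0, 0, 0, 0, 0, 0, -0.5, 0, 0, 0, 0, 0, 0, 0, 0, 0, 0, 0, 0]

```text
time: 12.85
tool_pos: [0.5124, 0.2834, 0.0806]
ee_rot: [0.0, 0.731, 0.682, 0.0]
ft_force: [-0.7, -0.3, -3.4]
gripper_width: 0.0248
```

>>> carry_out:
  rows: [0, -0.8, 0, 0, 0, 0, 0, 0, 0, 0, 0, 0, 0, 0]

```text
time: 13.05
tool_pos: [0.5123, 0.2825, 0.0806]
ee_rot: [0.0, 0.731, 0.682, -0.0]
ft_force: [-0.4, 1.1, -2.9]
gripper_width: 0.0251
```

```bash
python3 rel.py
```

```text
t 74.83 s 8.98 z 80.57 yaw 86.0 tilt [-0. -0.]
F along 1.08 across -0.51 z -2.88 M [-0.04 -0.03 -0.02] w 0.02514995448606693 time 13.05
```

>>> carry_out:
  rows: [0, -0.6, 0, 0.7, 0, 0, 0, 0, 0, 0, 0, 0, 0, 0]

```text
time: 13.25
tool_pos: [0.5122, 0.2819, 0.0798]
ee_rot: [0.0, 0.731, 0.682, -0.0]
ft_force: [0.0, 0.0, -2.2]
gripper_width: 0.0252
```

>>> carry_out:
  rows: [0, -0.8, 0, 0, 0, 0, 0, 0, 0, 0, 0, 0, 0, 0]

```text
time: 13.45
tool_pos: [0.5122, 0.2811, 0.0799]
ee_rot: [0.0, 0.731, 0.682, 0.0]
ft_force: [0.2, 0.2, -2.4]
gripper_width: 0.0253
```

>>> carry_out:
  rows: [0, -0.8, 0, 0, 0, 0, 0, 0, 0, 0, 0, 0, 0, 0]

```text
time: 13.65
tool_pos: [0.5122, 0.2803, 0.0799]
ee_rot: [0.0, 0.731, 0.682, 0.0]
ft_force: [-0.1, -0.2, -2.7]
gripper_width: 0.0247
```

>>> carry_out:
  rows: [0, -0.8, 0, 0, 0, 0, 0, 0, 0, 0, 0, 0, 0, 0]

```text
time: 13.85
tool_pos: [0.5121, 0.2795, 0.0799]
ee_rot: [0.0, 0.731, 0.682, -0.0]
ft_force: [1.0, 0.3, -3.1]
gripper_width: 0.0248
```

```bash
python3 rel.py
```

```text
t 71.78 s 9.01 z 79.91 yaw 85.99 tilt [-0.  0.]
F along 0.36 across 0.94 z -3.13 M [0.02 0.01 0.01] w 0.024824251488446043 time 13.85
```

The nose is in by about 3.4 mm with no force. The shoulder is expected at t≈70.2.

>>> carry_out:
  rows: [0, -0.8, 0, 0, 0, 0, 0, 0, 0, 0, 0, 0, 0, 0]

```text
time: 14.05
tool_pos: [0.512, 0.2787, 0.0799]
ee_rot: [0.0, 0.731, 0.682, 0.0]
ft_force: [0.2, 0.4, -3.0]
gripper_width: 0.0248
```

>>> carry_out:
  rows: [0, -0.5, 0, 0, 0, 0, 0, 0, 0, 0, 0, 0, 0, 0]

```text
time: 14.25
tool_pos: [0.512, 0.2782, 0.0799]
ee_rot: [0.0, 0.731, 0.682, 0.0]
ft_force: [0.6, -0.9, -3.2]
gripper_width: 0.0248
```

>>> carry_out:
  rows: [0, -0.4, 0, 0, 0, 0, 0, 0, 0, 0, 0, 0, 0, 0]

```text
time: 14.45
tool_pos: [0.512, 0.2778, 0.0799]
ee_rot: [0.0, 0.731, 0.682, -0.0]
ft_force: [-0.2, 0.0, -2.8]
gripper_width: 0.0253
```

>>> carry_out:
  rows: [0, -0.4, 0, 0, 0, 0, 0, 0, 0, 0, 0, 0, 0, 0]

```text
time: 14.65
tool_pos: [0.512, 0.2777, 0.08]
ee_rot: [-0.0, 0.731, 0.682, 0.0]
ft_force: [0.8, 2.4, -2.5]
gripper_width: 0.0249
```

```bash
python3 rel.py
```

```text
t 69.96 s 9.06 z 79.98 yaw 86.0 tilt [0.02 0.02]
F along 2.47 across 0.67 z -2.52 M [ 0.39  0.   -0.06] w 0.024854899287477812 time 14.65
```

The shoulder makes contact at t≈70.0, as predicted. I'll add force and hold.

>>> carry_out:
  rows: [0, -0.6, 0, 0, 0, 0, 0, 0, 0, 0, 0, 0, 0, 0]

```text
time: 14.85
tool_pos: [0.5121, 0.2776, 0.0801]
ee_rot: [-0.0, 0.731, 0.682, 0.001]
ft_force: [0.6, 6.1, -4.1]
gripper_width: 0.0249
```

>>> carry_out:
  rows: [0, -0.3, 0, 0, 0, 0, 0, 0, 0, 0, 0, 0, 0, 0]

```text
time: 15.05
tool_pos: [0.5121, 0.2776, 0.0801]
ee_rot: [-0.0, 0.731, 0.682, 0.001]
ft_force: [-1.3, 8.1, -2.7]
gripper_width: 0.025
```

>>> carry_out:
  rows: [0, 0, 0, 0, 0, 0, 0, 0, 0, 0, 0, 0, 0, 0, 0, 0, 0, 0, 0, 0, 0, 0, 0, 0, 0, 0, 0, 0, 0, 0, 0, 0, 0, 0, 0, 0, 0, 0, 0, 0, 0, 0, 0, 0, 0, 0, 0, 0, 0, 0, 0, 0, 0, 0, 0, 0, 0, 0, 0, 0, 0, 0, 0, 0, 0, 0, 0, 0, 0, 0]

```text
time: 16.05
tool_pos: [0.5121, 0.2775, 0.0801]
ee_rot: [-0.0, 0.731, 0.682, 0.001]
ft_force: [-0.3, 7.8, -3.1]
gripper_width: 0.0249
```

>>> carry_out:
  rows: [0, 0, 0, 0, 0, 0, 0, 0, 0, 0, 0, 0, 0, 0, 0, 0, 0, 0, 0, 0, 0, 0, 0, 0, 0, 0, 0, 0]

```text
time: 16.45
tool_pos: [0.5121, 0.2775, 0.0801]
ee_rot: [-0.0, 0.731, 0.682, 0.001]
ft_force: [-1.0, 8.4, -2.7]
gripper_width: 0.0252
```

```bash
python3 rel.py
```

```text
t 69.85 s 9.12 z 80.1 yaw 85.99 tilt [0.09 0.05]
F along 8.31 across -1.53 z -2.67 M [ 1.43  0.07 -0.13] w 0.02515615238223889 time 16.45
```

NO-GO is refused. 8 N was held for about 1.5 s, and the distance between the two contacts is 124.7 mm against 125 expected. I'll back out, lift and return.

>>> carry_out:
  rows: [0, 3, 0, 0, 0, 0, 0, 0, 7, 0, 0, 0, 0, 0, 0, 10, 0, 0, 0, 0, 0, 0, 0, 0, -30, 0, 0, 0, 0, 0, 0, -40, 0, 0, 0, 0, 0, 0, -30, 0, 0, 0, 0, 0, 0, 0, 0, 0, 0]

```text
time: 17.15
tool_pos: [0.5147, 0.2978, 0.1839]
ee_rot: [0.001, 0.731, 0.682, 0.003]
ft_force: [1.2, 0.7, -3.1]
gripper_width: 0.0251
```

>>> carry_out:
  rows: [0, -20, 0, 0, 0, 0, 0, 0, -40, 1, 0, 0, 0, 0, 0, -42, 2, 0, 0, 0, 0, 0, -42, 2, 0, 0, 0, 0, 0, -42, 2, 0, 0, 0, 0, 0, -42, 2, 0, 0, 0, 0, 0, -42, 2, 0, 0, 0, 0, 0, -42, 2, 0, 0, 0, 0, 0, -42, 2, 0, 0, 0, 0, 0, -42, 2, 0, 0, 0, 0]

```text
time: 18.15
tool_pos: [0.5022, -0.101, 0.179]
ee_rot: [-0.001, 0.731, 0.682, -0.0]
ft_force: [0.3, 0.7, -2.5]
gripper_width: 0.0245
```

>>> carry_out:
  rows: [0, -42, 2, 0, 0, 0, 0, 0, -30, 0, 0, 0, 0, 0, 0, -10, 0, 0, 0, 0, -4.8, 0, 0, 0, 0, 0, 0, -4.8, 0, 0, 0, 0, 0, 0, -4.9, 0, 0, 0, 0, 0, 0, 0, 0, 0, 0, 0, 0, 0, 0]

```text
time: 18.85
tool_pos: [0.4988, -0.1813, 0.1792]
ee_rot: [-0.0, 0.64, 0.768, -0.0]
ft_force: [-0.5, -0.1, -2.4]
gripper_width: 0.0249
```

```bash
cat > rc.py <<'E'
from h import *
T=tool(); d=np.array([.4959,-.1981,.0356])-T[:3,3]; print("to go, tool mm",(T[:3,:3].T@d*1e3).round(2),"yaw",np.degrees(np.arctan2(T[1,0],T[0,0])).round(2),bot.get_state()["ft_force"].round(1),bot.get_state()["time"])
E
python3 rc.py
```

```text
to go, tool mm [-16.04  -5.8  143.62] yaw 100.37 [-0.5 -0.1 -2.4] 18.85
```

>>> carry_out:
  rows: [0, -8, -2.9, 10, 0, 0, -0.1, 0, -8, -2.9, 30, 0, 0, 0, 0, 0, 0, 30, 0, 0, 0, 0, 0, 0, 25, 0, 0, 0, 0, 0, 0, 0, 0, 0, 0, 0, 0, 0, 0, 0, 0, 0]

```text
time: 19.45
tool_pos: [0.4961, -0.1987, 0.0848]
ee_rot: [-0.0, 0.639, 0.769, -0.0]
ft_force: [0.4, -0.7, -2.6]
gripper_width: 0.0248
```

```bash
python3 rc.py
python3 - <<'E'
from h import *
T=tool();p,d=bot.snapshot("wrist"); cv2.imwrite("pics/w4.png",p); P,uv=cloud("wrist",d,T)
Ti=np.linalg.inv(T); G=P@Ti[:3,:3].T+Ti[:3,3]
g=G[(abs(G[:,1])<.03)&(G[:,2]<.0)&(G[:,2]>-.05)&(G[:,0]>-.03)&(G[:,0]<.12)]
for x0 in np.arange(.02,.08,.005):
    k=(g[:,0]>=x0)&(g[:,0]<x0+.005)
    if k.sum()>5: print(x0.round(3),"y",g[k,1].min().round(4),g[k,1].max().round(4),"top",np.percentile(g[k,2],2).round(4))
print(g[:,0].max())
E
```

```text
to go, tool mm [ 0.57 -0.07 49.17] yaw 100.56 [ 0.4 -0.7 -2.6] 19.45
0.02 y -0.0136 0.0126 top -0.0322
0.025 y -0.0134 0.0124 top -0.0322
0.03 y -0.0134 0.0126 top -0.0321
0.035 y -0.0175 0.0166 top -0.0359
0.04 y -0.0185 0.0174 top -0.0364
0.045 y -0.0107 0.0097 top -0.0289
0.05 y -0.0105 0.0096 top -0.0288
0.055 y -0.0104 0.0098 top -0.0288
0.06 y -0.0107 0.0098 top -0.0288
0.065 y -0.0106 0.0097 top -0.0286
0.07 y -0.0097 0.0088 top -0.0279
0.0734968521872198
```

View pics/w4.png

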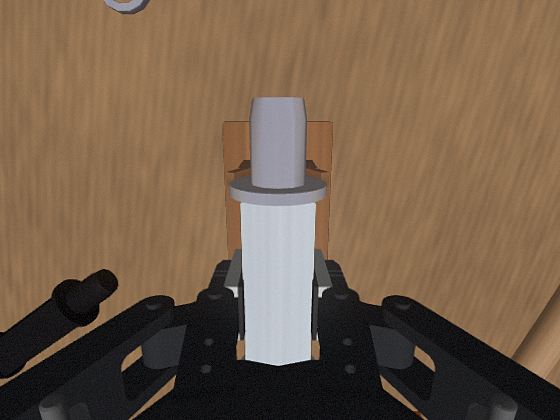

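The gauge hasn't slipped in the hand and is centred over the cradle, whose base is at (277,160). I'll lower it.

>>> carry_out:
  rows: [0, 0.6, 0, 15, 0, 0, 0, 0, 0, 0, 18, 0, 0, 0, 0, 0, 0, 8, 0, 0, 0, 0, 0, 0, 4, 0, 0, 0, 0, 0, 0, 2.5, 0, 0, 0, 0, 0, 0, 0, 0, 0, 0]

```text
time: 20.1
tool_pos: [0.4963, -0.198, 0.0378]
ee_rot: [0.0, 0.639, 0.769, 0.0]
ft_force: [0.4, -0.3, -3.4]
gripper_width: 0.0245
```

>>> carry_out:
  rows: [0, 0, 0, 1, 0, 0, 0, 0, 0, 0, 0, 0, 0, 0]

```text
time: 20.3
tool_pos: [0.4962, -0.1979, 0.0367]
ee_rot: [0.0, 0.639, 0.769, 0.0]
ft_force: [-0.1, -0.3, -2.3]
gripper_width: 0.025
```

```bash
python3 rc.py
```

```text
to go, tool mm [-0.13 -0.29  1.13] yaw 100.6 [-0.1 -0.3 -2.3] 20.3
```

>>> carry_out:
  rows: [0, 0, 0, 0.6, 0, 0, 0, 0, 0, 0, 0, 0, 0, 0]

```text
time: 20.5
tool_pos: [0.496, -0.1978, 0.0359]
ee_rot: [0.0, 0.639, 0.769, 0.0]
ft_force: [-0.1, 0.1, -3.1]
gripper_width: 0.025
```

>>> carry_out:
  rows: [0, 0, 0, 0.5, 0, 0, 0, 0, 0, 0, 0, 0, 0, 0]

```text
time: 20.7
tool_pos: [0.4961, -0.1978, 0.0357]
ee_rot: [0.0, 0.639, 0.769, 0.0]
ft_force: [-1.1, 0.7, 4.1]
gripper_width: 0.0251
```

>>> carry_out:
  rows: [0, 0, 0, 0.4, 0, 0, 0, 0, 0, 0, 0, 0, 0, 0]

```text
time: 20.9
tool_pos: [0.4961, -0.1979, 0.0356]
ee_rot: [0.0, 0.639, 0.769, 0.0]
ft_force: [-3.2, 1.1, 10.2]
gripper_width: 0.0252
```

It is seated. I'll release and retreat.

>>> carry_out:
  rows: [0, 0, 0, -0.4, 0, 0, 0, 0.5, 0, 0, 0, 0, 0, 0, 0.8, 0, 0, 0, 0, 0, 0, 0.85, 0, 0, 0, 0, 0, 0, 0.85, 0, 0, 0, 0, 0, 0]

```text
time: 21.4
tool_pos: [0.4961, -0.1979, 0.0352]
ee_rot: [0.0, 0.639, 0.769, 0.0]
ft_force: [0.5, 0.3, -0.3]
gripper_width: 0.0725
```

>>> carry_out:
  rows: [0.85, 0, 0, -15, 0, 0, 0, 0.85, 0, 0, -35, 0, 0, 0, 0.85, 0, 0, -40, 0, 0, 0, 0.85, 0, 0, -40, 0, 0, 0, 0.85, 0, 0, -20, 0, 0, 0, 0.85, 0, 0, 0, 0, 0, 0]

```text
time: 22.0
tool_pos: [0.4969, -0.1983, 0.1881]
ee_rot: [0.003, 0.639, 0.769, 0.001]
ft_force: [0.2, 0.5, -0.3]
gripper_width: 0.0727
```

Run:
```python
from h import *
T=tool();p,d=bot.snapshot("wrist"); cv2.imwrite("pics/w5.png",p); P,uv=cloud("wrist",d,T)
c=np.array([.4935,-.192])
Q=P[(np.hypot(*(P[:,:2]-c).T)<.1)&(P[:,2]>.05)&(P[:,2]<.09)]
H=Q[(Q[:,2]>.064)&(Q[:,2]<.0705)]
m,a,w=pca(H);print(m,np.degrees(np.arctan2(a[1],a[0])),cv2.minAreaRect(Q[:,:2].astype(np.float32)))
a*=np.sign(a[1]); t=(Q[:,:2]-c)@a; print(t.min(),t.max()); print(bot.get_state()["time"])
p,d=bot.snapshot("scene"); cv2.imwrite("pics/s5.png",p)
```

```text
[ 0.4959993  -0.1977286   0.06664572] 100.34654903337217 ((0.4943012297153473, -0.19294075667858124), (0.05299972742795944, 0.13590244948863983), 10.541810035705566)
-0.06902714196026219 0.06691229089517055
22.05
```

View pics/w5.png

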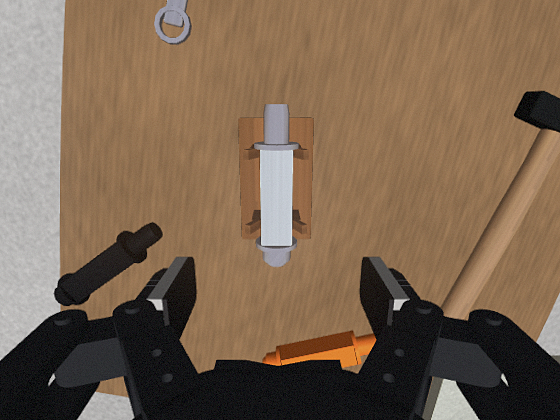

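View pics/s5.png

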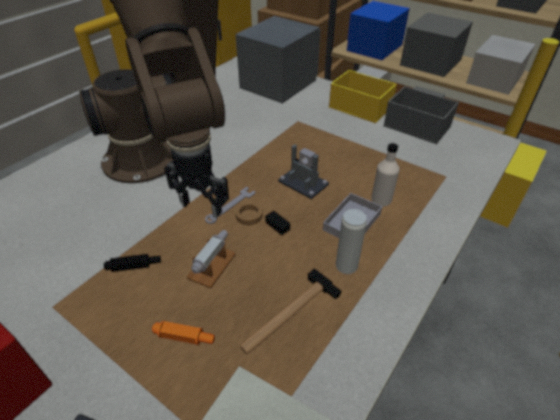

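The gauge lies in the cradle at its original pose, within about 1 mm. The look-alikes, bystanders and jig look undisturbed, and the gripper is clear.

```bash
python3 -c "
from station import bot
print(bot.job_done())"
```

```text
the job is handed in; nothing more can be done
None
```

I gauged the bush with the grey gauge from the cradle, in the order asked, and handed the job in at about 22 s of the 72 s allowed. `job_done()` gives no verdict, so I don't know how it was judged.

- **GO end:** it slid in with no resistance until the collar bore on the bush. I held it there for about 1 s at 11.5–12 N, and the picture showed the plug's end coming out on the far side.
- **NO-GO end:** only the pilot nose entered, from the other side of the jig. The shoulder was refused, and I held it for about 1.5 s at about 8 N. The two contacts were 124.7 mm apart against 125 mm expected, so it was the shoulder that touched.
- **Back in the cradle:** the gauge lies within about 1 mm and 0.2° of where it started, and it is released with the gripper clear above it. The last pictures show the bystanders, the look-alikes and the jig where they were.

**Failed or disagreed:** one move call was refused because I miscounted its numbers, and nothing moved. The collar also met the bush about 1 mm later than the camera estimate, which is within the 2 mm calibration.

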